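Fit the probe and run the plate out into the light gate

ROBOT

A 6-joint arm with a two-finger parallel gripper is mounted at the origin on a cart in front of the work surface, level with it; the furniture and walls round the work are solid. World frame = base frame: x ahead of the robot, y to its left, z up, the work surface at z = 0. Lengths are in m, angles in degrees, forces in N, time in s.
With the tool pointing down it reaches from about 0.4 to 0.825 m from the base axis. Payload 7 kg.
Tool frame: the origin (TCP) lies between the finger pads; the fingertips stand 19 mm ahead of it and the grasp point (between the pads) is the TCP; z points along the fingers, y is the line along which they close (so a half turn about z gives the same grasp; the last joint's range is limited). The gripper opens to 88 mm and grips with 3 to 60 N. Pads are 19 mm wide; open, the fingers measure 130 mm over their backs; the gripper's body (78 mm by 193 mm) begins 47 mm behind the grasp point.
Start: joints at [92.023, 20.546, 0.682, 0, -70.136, -16.507], TCP at [0.169, 0.654, 0.208] pointing down, gripper open.
Joint ranges: [-176.03, 176.03], [-82.01, 121.73], [-58.28, 71.71], [-173.87, 95.51], [-174.79, -0.11], [-173.66, 173.66]. Speed limits (degrees/s): [136.94, 136.94, 172.46, 180, 180, 180].

INTERFACE

Orientations are given as [roll, pitch, yaw] about the fixed x, y, z axes, in that order (R = Rz(yaw) Ry(pitch) Rx(roll)).
In Python, from plant import get_obs, snapshot, close_job, spot_in, spot_point gives the robot as it stands.
- The arm moves only by the tool play_rows, never from a script. Its argument "plan" is a list of rows, each a list of 6 numbers: the shift along the tool's x, y, z in cm, then the turn, a rotation vector about the tool's x, y, z in degrees. A call has 1 to 20 rows; each row shifts and turns the commanded pose from where the row before left it, along the tool's axes as they then stand; what a row does not reach is not made up. A row lasts 1/12 s, in which the tool goes at most 41.7 mm and 7.16 degrees, less where a joint would pass 70% of its speed; a pose out of reach is approached as far as the arm can. A call is refused whole if a number of a shift passes 4.17 or a number of a turn 7.16, either way. A call with a gripper value outside its range is refused whole. "grip" is the finger opening in cm, from 0 to 8.76, set as the call begins (left out, the last holds). The fingers move at their own pace and stop on an object; the grip force is fixed at half the most. Time passes only in rows, so rows that do not move let the fingers close. It gives the time, the measured TCP pose, the force, the opening and the grip force at its end, in the units of the state.
- get_obs(): the state, without advancing time (a new reading comes with each control period).
- snapshot(name): name is "scene" or "top" or "wrist"; returns a dict with "frame" (400x640x3 uint8, red, green, blue), "fx", "fy", "cx", "cy" (pixels), "k1" (the pictures are not rectified: a ray, as slopes to the right and down, at radius r is drawn at 1 + k1 r^2 times it, then the intrinsics apply), "position" and "attitude" of the camera in the world. Camera axes: x right, y down, z forward; pixel columns grow to the right and rows downward; lengths in m; the calibration is good to about 2 mm. A picture is of the moment at which its call begins. There is no depth.
- close_job(): hands the job in; it is judged then, once.
Trained networks look in the newest picture that a camera, given by its name, has taken for a name from the list of things; names that differ only in an ending like _2 or _b are one class to them, and where a whole thing is asked for, a point or a joint stands for the part that bears it (a point fixed in the world has none). Each returns a list of dicts, best first, with "score" (0 to 1); they miss things now and then, are a little off and sometimes report something else, mostly with a low value. They report only what shows in the picture. A call takes as long as a camera call.
- spot_in(camera, thing): "position" ([x, y, z] in m, in world coordinates, good to about 4 mm: the middle of the surface that is visible of it).
- spot_point(camera, thing): "position" ([x, y, z] in m, in world coordinates, good to about 4 mm: a listed point, or the origin of a listed thing).
The state is a dict: "clock": time; "joint_pos": joint angles; "qvel": joint speeds; "tau": joint torques, N m; "tool_pos": TCP position; "orientation": TCP orientation; "force": force on the tool from outside, world axes, zero at the start; "moment": the same for the moment, N m; "opening": finger opening in m; "gripper_force": force on a finger pad.
Only numpy, scipy, OpenCV 4.12 (cv2) and the standard library are available. Lean on these libraries where they do the work, as an engineer would, in place of code of your own. Each camera call takes 0.05 s, during which the arm holds its last target. There are 200 camera calls.

TASK

Take the probe out of its parking block and push it down into the sample tube on the plate until its collar sits on the tube's rim, and let go of it. Then slide the plate straight out along its stand, never lifting or tipping it, until the tube stands in the beam, squarely in line between the two posts of the light gate. The plate is then out past its balance point: the program finishes while still holding the plate level with the fingers, and the tape roll, timer and vial rack are left alone.

Things in the scene. Friction and masses are not known exactly. Their poses are not given: they have to be found in the camera images.
- probe_head (a point): loose probe, standing upright in a fixed white parking block (50 x 50 mm, 52 mm high, bore 9 mm) to the robot's right. This point is the centre of its round grey head (16 mm diameter, 44 mm tall, z along the probe, up); below the head a black collar (20 mm diameter, 4 mm thick), below that a steel stem 6 mm in diameter and 48 mm long with a tapered end. 30 g. Parked, the collar lies on the block and the head stands at z 56 to 100 mm
- probe: the whole probe; origin at the lower end of its stem, z up along it
- probe_collar (a point): centre of the underside of the probe's collar, on its axis, 26 mm below the head's centre and 48 mm above the stem's lower end
- tube_mouth (a point): centre of the open rim of the clear upright tube fixed to the outer end of the plate: bore 13 mm, outside 23 mm, rim 54 mm above the plate's top, inner floor 49 mm below the rim (a grey collar 36 mm wide surrounds its foot). Axes as the plate's; lies at x = +100 mm, z = +62 mm in the plate's frame
- plate_handle (a point): middle of the black upright fin that serves as the plate's handle, 44 mm long (plate's x), 14 mm thick (plate's y), rising 44 mm above the plate's top; this point is 26 mm above the plate's top, at x = -100 mm, y = 0 in the plate's frame, 200 mm from the tube's axis
- plate: loose aluminium plate 260 x 80 x 8 mm lying on the stand, about 0.4 kg; origin at the centre of its underside, x along its length and outward (towards the tube and the light gate), z up. With the probe in the tube it balances close to the middle of its length
- stand_edge (a point): middle of the outer top edge of the fixed stand; axes of the stand: x outward, y across, z up. The stand's flat top is 240 x 90 mm and runs back from this edge; it is 70 mm above the work surface and has no side rails
- gate_beam (a point): fixed light gate standing in front of the stand's outer edge: two white posts, 120 mm apart inside with a small lens on each inner face, tops at z 122 mm, on a low base 8 mm thick. This point is the middle of the beam, 104 mm above the work surface; the beam runs along this frame's y from post to post, x is the stand's outward direction. The plate passes between the posts
- tape: roll of white tape lying flat beyond the stand, 67 mm wide, 19 mm high; bystander, not to be moved
- timer_loose: small white timer 28 x 66 x 62 mm standing beyond the stand; bystander, not to be moved
- vials: empty vial rack 56 x 120 x 34 mm beyond the stand; bystander, not to be moved

How it is judged (in metres and radians):
On the way:
1. the probe stands home in the tube, collar on the rim, let go, before the plate is slid out (horizontal distance between probe_collar and tube_mouth below 0.006 m and z of probe_collar in the frame of tube_mouth between -0.004 and 0.004 m and x of tube_mouth in the frame of stand_edge below 0.02 m and contact force between the fingers and probe below 0.1 N), for 0.2 s.
At the end, for the whole second after the job is handed in: Fingers hold the plate (over 1 N) at rest, level within 0.05 rad, within 6 mm of lying on the stand; tube axis within 6 mm of the beam along the slide, 20 mm of midway between the posts; plate within 0.14 rad of the stand's direction; probe collar on the rim within 4 mm in height, 6 mm sideways (x of tube_mouth in the frame of gate_beam between -0.006 and 0.006 m and y of tube_mouth in the frame of gate_beam between -0.02 and 0.02 m and angle between the x axis of plate and the x axis of gate_beam, either way round below 0.14 rad and angle between plate's own z axis and vertical below 0.05 rad and z of plate in the frame of stand_edge between -0.006 and 0.006 m and linear speed of plate below 0.01 m/s and contact force between the fingers and plate above 1 N and horizontal distance between probe_collar and tube_mouth below 0.006 m and z of probe_collar in the frame of tube_mouth between -0.004 and 0.004 m); the arm keeps its last pose, push and grip.
It fails at once if the plate tips (more than 0.12 rad) (angle between plate's own z axis and vertical above 0.12 rad).
It fails at once if the plate is lifted more than 15 mm off the stand (z of plate in the frame of stand_edge above 0.015 m).
It fails at once if a bystander (tape, timer, vial rack) is moved more than 20 mm (distance of any of tape, timer_loose, vials from where it was at the start of the episode above 0.02 m).
It also fails if it takes over 51 s, if anything falls off the work surface, if the arm or the gripper's body presses on something with over 40 N, if the wrist force passes 120 N, or if a joint passes its speed limit or range.

## Working session

There is one attempt and no reset: what is moved stays moved. The work goes in short steps, Python scripts to look and compute and a tool call to move; the robot and the scene stay as the last step left them, time stands still between calls to the robot, and variables do not carry over. Pictures are saved under pics/ and viewed, at most 10 in all, crops included, and the job is handed in when it is done.

Besides the shell and the picture viewer there is one more tool, called after "Call:" in YAML: its name, and indented under it one key for each argument. play_rows: Moves the arm, as the interface text tells. Its arguments: {"type":"object","properties":{"plan":{"type":"array","items":{"type":"array","items":{"type":"number"}}},"grip":{"type":"number"}},"required":["plan"]}

```bash
mkdir -p pics; ls; python3 - <<'E'
from plant import *
import cv2
o=get_obs();print(o)
for c in ["scene","top"]:
    s=snapshot(c);cv2.imwrite(f"pics/{c}0.png",s["frame"][...,::-1])
    print(c,s["position"],s["attitude"],s["fx"],s["k1"])
    for t in ["probe_head","tube_mouth","plate_handle","stand_edge","gate_beam","plate","tape","timer_loose","vials"]:
        r=spot_point(c,t); print(t,[(round(q["score"],2),[round(float(v),4) for v in q["position"]]) for q in r[:2]])
E
```

```text
pics
{'clock': 0.0, 'joint_pos': array([ 9.20228804e+01,  2.05895079e+01,  6.34153672e-01, -2.02680819e-02,
       -7.01368975e+01, -1.65066442e+01]), 'qvel': array([-0.12265189, -0.09494087, -0.00779841,  0.04540747,  0.04964878,
       -0.05039632]), 'tau': array([-9.85442566e-04, -5.82706618e+01,  2.93063271e+01,  6.99747115e+00,
        6.99141747e-03, -1.60666855e-04]), 'tool_pos': array([0.16872206, 0.65303024, 0.2068469 ]), 'orientation': array([ 1.79906136e+02, -7.94547666e-03, -1.44906592e+01]), 'force': array([-1.18050875,  0.7107852 , -0.39728956]), 'moment': array([ 0.0087345 , -0.0747348 ,  0.00472438]), 'gripper_force': 0.0, 'opening': 0.08748093565556074}
scene [ 0.25825366 -0.81996207  0.50735553] [-116.95067826    0.44371192  -24.77555751] 361.4823019658843 -0.022680803999609322
probe_head [(0.66, [0.4906, -0.4101, 0.0795])]
tube_mouth [(0.95, [0.4742, 0.0444, 0.1306])]
plate_handle [(0.61, [0.5125, -0.1593, 0.106])]
stand_edge [(0.56, [0.4732, 0.072, 0.0697])]
gate_beam [(0.52, [0.4859, -0.408, 0.0765])]
plate [(0.89, [0.4972, -0.0567, 0.0715])]
tape [(0.74, [0.7286, 0.0801, -0.0032])]
timer_loose []
vials [(0.8, [0.7323, -0.0624, -0.001]), (0.55, [0.7275, 0.2378, 0.0019])]
top [ 0.52741763 -0.09247591  1.57179516] [-177.01548066   -0.27183516  -89.63530638] 513.5998629219584 0.024834755646117777
probe_head [(0.58, [0.4918, -0.4039, 0.08])]
tube_mouth [(0.96, [0.4788, 0.0386, 0.1328])]
plate_handle [(0.93, [0.5069, -0.1529, 0.1081])]
stand_edge [(0.63, [0.4759, 0.0689, 0.0718])]
gate_beam [(0.95, [0.4575, 0.1891, 0.1062])]
plate [(0.57, [0.4929, -0.0497, 0.0721])]
tape [(0.91, [0.7341, 0.0847, 0.0002])]
timer_loose [(0.64, [0.7263, 0.2339, -0.0012])]
vials [(0.65, [0.7326, -0.0673, 0.0005])]
```

View pics/top0.png

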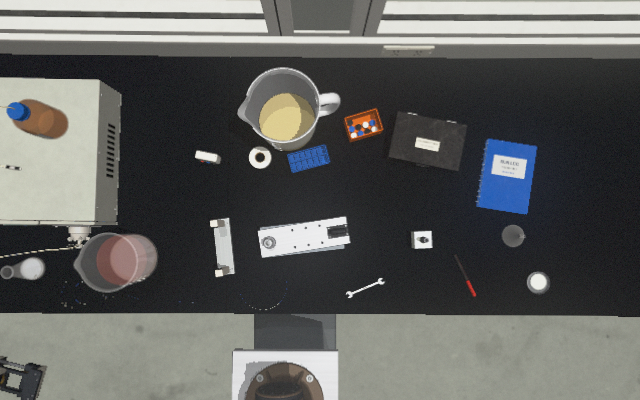

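View pics/scene0.png

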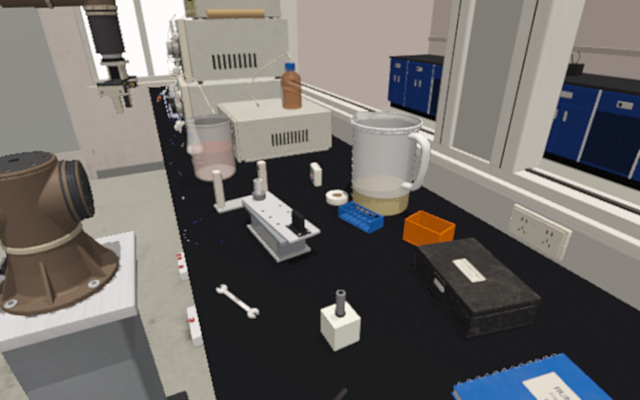

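The top view shows the probe at (422,240), the plate from the tube (268,242) to the handle (338,230), and the gate at about (224,247). The networks agree with this, apart from the scene camera's low-score gate report, which I'm dropping. The slide heading is about 98.5°, so I'll use a tool yaw of -81.5°.

Call:
play_rows:
  plan:
    - [0,0,-1,0,0,6.7]
    - [0,0,-1,0,0,6.7]
    - [0,0,-1,0,0,6.7]
    - [0,0,-1,0,0,6.7]
    - [0,0,-1,0,0,6.7]
    - [0,0,-1,0,0,6.7]
    - [0,0,-1,0,0,6.7]
    - [0,0,-1,0,0,6.7]
    - [0,0,-1,0,0,6.7]
    - [0,0,-1,0,0,6.7]
    - [0,0,0,0,0,0]
  grip: 5

```text
clock: 1.92
tool_pos: [0.1691, 0.6543, 0.3102]
orientation: [-179.9, 0.2, -81.8]
force: [0.2, -0.2, 0.2]
opening: 0.0501
gripper_force: 0.0
```

Call:
play_rows:
  plan:
    - [3.1,-2.3,0,0,0,0]
    - [3.1,-2.3,0,0,0,0]
    - [3.1,-2.3,0,0,0,0]
    - [3.1,-2.3,0,0,0,0]
    - [3.1,-2.3,0,0,0,0]
    - [3.1,-2.3,0,0,0,0]
    - [3.1,-2.3,0,0,0,0]
    - [3.1,-2.3,0,0,0,0]
    - [3.1,-2.3,0,0,0,0]
    - [3.1,-2.3,0,0,0,0]
    - [3.1,-2.3,0,0,0,0]
    - [0,0,0,0,0,0]
    - [0,0,0,0,0,0]

```text
clock: 3.0
tool_pos: [0.4707, 0.3519, 0.3071]
orientation: [180.0, -0.0, -81.5]
force: [-0.6, 1.2, -0.6]
opening: 0.0499
gripper_force: 0.0
```

Call:
play_rows:
  plan:
    - [3.5,0.2,0,0,0,0]
    - [3.5,0.2,0,0,0,0]
    - [3.5,0.2,0,0,0,0]
    - [3.5,0.2,0,0,0,0]
    - [3.5,0.2,0,0,0,0]
    - [3.5,0.2,0,0,0,0]
    - [3.5,0.2,0,0,0,0]
    - [3.5,0.2,0,0,0,0]
    - [0,0,0,0,0,0]
    - [0,0,0,0,0,0]

```text
clock: 3.83
tool_pos: [0.4949, 0.0738, 0.3077]
orientation: [-180.0, 0.0, -81.5]
force: [1.2, -0.0, -0.3]
opening: 0.0498
gripper_force: 0.0
```

```bash
cat > h.py <<'E'
from plant import *
import cv2
def look(names,pic,cam="wrist"):
    s=snapshot(cam)
    if pic: cv2.imwrite(f"pics/{pic}.png",s["frame"][...,::-1])
    print(s["position"],s["attitude"])
    for t in names:
        r=spot_point(cam,t); print(t,[(round(q["score"],2),[round(float(v),4) for v in q["position"]]) for q in r[:2]])
E
python3 -c "
from h import *
look(['tube_mouth','plate_handle','stand_edge','gate_beam','plate'],'w1')"
```

```text
[ 0.5070727  -0.00731271  0.48392395] [ 1.62417416e+02 -7.09055469e-03 -1.71496133e+02]
tube_mouth [(0.78, [0.479, 0.0449, 0.1338])]
plate_handle []
stand_edge []
gate_beam [(0.69, [0.4628, 0.1899, 0.1022])]
plate [(0.69, [0.4962, -0.0552, 0.071])]
```

View pics/w1.png

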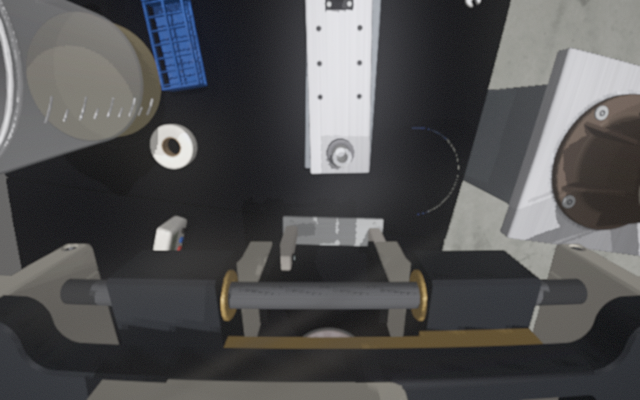

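The wrist view shows the tube at (341,152), the fin at (340,5) and the gate posts at (288,240) and (377,232). That fits the earlier estimates. Next I'll move to the probe.

Call:
play_rows:
  plan:
    - [3.6,0.55,0.55,0,0,0]
    - [3.6,0.55,0.55,0,0,0]
    - [3.6,0.55,0.55,0,0,0]
    - [3.6,0.55,0.55,0,0,0]
    - [3.6,0.55,0.55,0,0,0]
    - [3.6,0.55,0.55,0,0,0]
    - [3.6,0.55,0.55,0,0,0]
    - [3.6,0.55,0.55,0,0,0]
    - [3.6,0.55,0.55,0,0,0]
    - [3.6,0.55,0.55,0,0,0]
    - [3.6,0.55,0.55,0,0,0]
    - [3.6,0.55,0.55,0,0,0]
    - [0,0,0,0,0,0]
    - [0,0,0,0,0,0]

```text
clock: 5.3
tool_pos: [0.4937, -0.3636, 0.2401]
orientation: [179.9, 0.1, -81.6]
force: [-0.1, 0.3, -0.4]
opening: 0.0502
gripper_force: 0.0
```

```bash
python3 -c "
from h import *
look(['probe_head','probe_collar'],'w2')"
```

```text
[ 0.5060842  -0.44480906  0.41628016] [ 1.62368638e+02 -1.56019295e-01 -1.71632190e+02]
probe_head [(0.69, [0.4853, -0.405, 0.0816])]
probe_collar [(0.66, [0.49, -0.4102, 0.0519])]
```

View pics/w2.png

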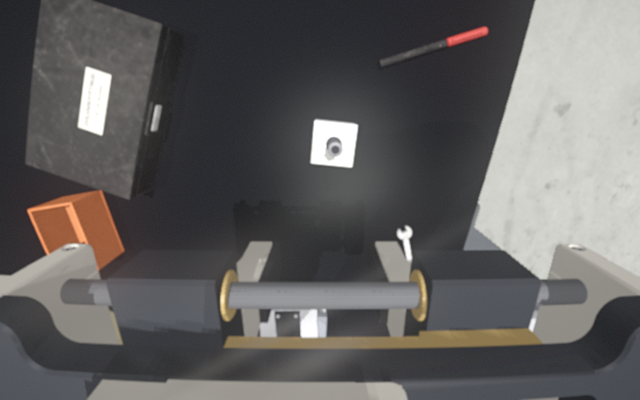

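The probe head's top is at about (335,148) and the block's top spans (310–358, 119–167). I'll cross-check these with rays.

```bash
cat >> h.py <<'E'
import numpy as np
from scipy.spatial.transform import Rotation as Ro
def ray(s,u,v,z):
    K=np.array([[s["fx"],0,s["cx"]],[0,s["fy"],s["cy"]],[0,0,1]])
    p=cv2.undistortPoints(np.array([[[u,v]]],float),K,np.array([s["k1"],0,0,0,0]))[0,0]
    d=Ro.from_euler("xyz",s["attitude"],degrees=True).apply([p[0],p[1],1]);c=np.array(s["position"])
    return np.round(c+d*(z-c[2])/d[2],4)
E
python3 -c "
from h import *
s=snapshot('wrist');f=s['frame']
g=(f[105:185,295:375].min(2)>170).astype(np.uint8)
n,l,st,ce=cv2.connectedComponentsWithStats(g); i=1+st[1:,4].argmax();print(st[i])
c=np.argwhere(l==i)[:,::-1].astype(np.float32); r=cv2.minAreaRect(c);print(r)
print(ray(s,r[0][0]+295,r[0][1]+105,.052),ray(s,335,148,.1))
cv2.imwrite('pics/w2c.png',cv2.resize(f[105:185,295:375,::-1],None,fx=6,fy=6))"
```

```text
[  17   13   48   48 1803]
((39.989044189453125, 36.60411071777344), (44.28166198730469, 44.54338073730469), 6.009006023406982)
[ 0.4869 -0.4069  0.052 ] [ 0.4884 -0.405   0.1   ]
```

View pics/w2c.png

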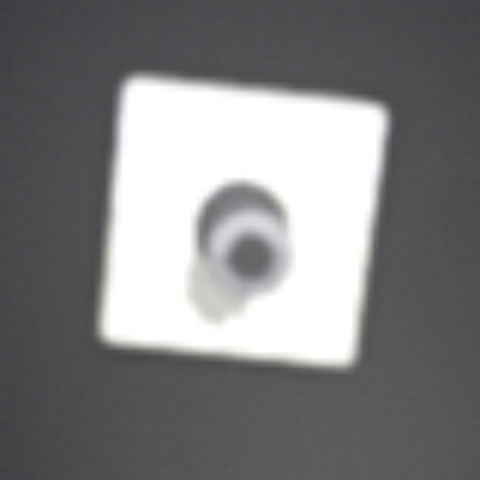

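Call:
play_rows:
  plan:
    - [1.4,0.4,1.0,0,0,0]
    - [1.4,0.4,1.5,0,0,0]
    - [1.3,0.45,2.0,0,0,0]
    - [0,0,2,0,0,0]
    - [0,0,2,0,0,0]
    - [0,0,2,0,0,0]
    - [0,0,2,0,0,0]
    - [0,0,1.5,0,0,0]
    - [0,0,1,0,0,0]
    - [0,0,0.5,0,0,0]
    - [0,0,0,0,0,0]
    - [0,0,0,0,0,0]

```text
clock: 6.5
tool_pos: [0.4881, -0.405, 0.0874]
orientation: [-180.0, -0.0, -81.4]
force: [1.0, 0.1, 0.5]
opening: 0.0497
gripper_force: 0.0
```

Call:
play_rows:
  plan:
    - [0,0,0,0,0,0]
    - [0,0,0,0,0,0]
    - [0,0,0,0,0,0]
    - [0,0,0,0,0,0]
    - [0,0,0,0,0,0]
    - [0,0,0,0,0,0]
    - [0,0,0,0,0,0]
    - [0,0,0,0,0,0]
    - [0,0,0,0,0,0]
    - [0,0,0,0,0,0]
  grip: 0

```text
clock: 7.33
tool_pos: [0.4876, -0.4049, 0.0867]
orientation: [180.0, 0.0, -81.5]
force: [-0.2, 0.4, 0.7]
opening: 0.0007
gripper_force: 0.0
```

The fingers closed on nothing, so I'll look again.

```bash
python3 -c "
from h import *
look(['probe_head'],None,'top')
s=snapshot('scene')
look(['probe_head'],None,'scene')
a=cv2.resize(s['frame'][250:370,270:430,::-1],None,fx=4,fy=4)
b=cv2.resize(snapshot('wrist')['frame'][:,:,::-1],(768,480))[:, 64:704]
cv2.imwrite('pics/m.png',cv2.resize(np.hstack([a,b]),(800,300)))"
```

```text
[ 0.52741763 -0.09247591  1.57179516] [-177.01548066   -0.27183516  -89.63530638]
probe_head []
[ 0.25825366 -0.81996207  0.50735553] [-116.95067826    0.44371192  -24.77555751]
probe_head [(0.65, [0.4907, -0.4103, 0.0792])]
```

View pics/m.png

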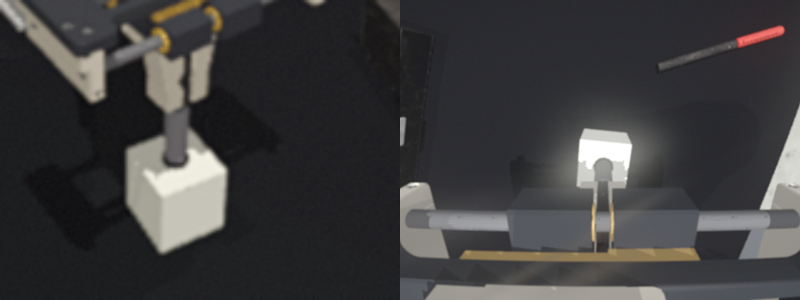

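```bash
cat >> h.py <<'E'
def proj(s,P):
    R=Ro.from_euler("xyz",s["attitude"],degrees=True).inv(); q=R.apply(np.array(P)-s["position"]);x,y=q[:2]/q[2]
    k=1+s["k1"]*(x*x+y*y); return np.round([s["cx"]+s["fx"]*k*x,s["cy"]+s["fy"]*k*y],1)
E
python3 -c "
from h import *
s=snapshot('scene')
for P in [(.4876,-.4049,.068),(.4876,-.4049,.087),(.487,-.405,.1),(.487,-.405,.056),(.49,-.41,.1),(.49,-.41,.056)]: print(P,proj(s,P))
cv2.imwrite('pics/m2.png',cv2.resize(s['frame'][240:330,290:400,::-1],None,fx=6,fy=6,interpolation=cv2.INTER_CUBIC))
w=snapshot('wrist')
for P in [(.4876,-.4049,.068),(.487,-.405,.1),(.487,-.405,.056)]: print(P,proj(w,P))
print(get_obs())"
```

```text
(0.4876, -0.4049, 0.068) [340.6 305.5]
(0.4876, -0.4049, 0.087) [340.9 297. ]
(0.487, -0.405, 0.1) [340.7 291.2]
(0.487, -0.405, 0.056) [340.2 310.9]
(0.49, -0.41, 0.1) [343.7 292.5]
(0.49, -0.41, 0.056) [343.1 312.3]
(0.4876, -0.4049, 0.068) [323.3 231.1]
(0.487, -0.405, 0.1) [324.3 251.9]
(0.487, -0.405, 0.056) [324.1 224.7]
{'clock': 7.7333, 'joint_pos': array([-2.20948501e+01,  2.23212269e+01, -1.35611053e+01,  4.41612780e-04,
       -5.41196226e+01,  3.06107971e+01]), 'qvel': array([ 0.05095297, -0.0501082 ,  0.02182121, -0.05899222,  0.01977199,
        0.05972455]), 'tau': array([-1.30057833e-03, -5.66015732e+01,  2.53250957e+01,  6.00138947e+00,
        7.15344516e-02, -1.02635784e-05]), 'tool_pos': array([ 0.48758554, -0.40494128,  0.08675534]), 'orientation': array([ 1.79998135e+02,  6.87413584e-04, -8.14837943e+01]), 'force': array([-0.6363989 ,  0.75953204,  0.05365182]), 'moment': array([ 0.09690703, -0.03823334,  0.01895772]), 'gripper_force': 0.0, 'opening': 0.0007529155600917551}
```

View pics/m2.png

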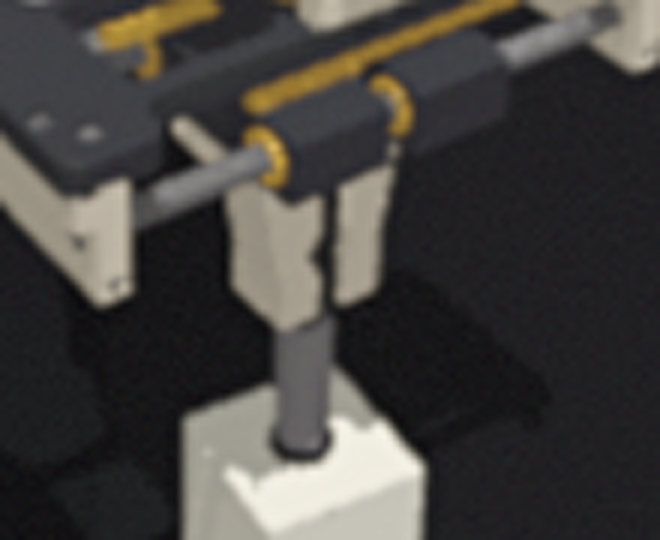

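```bash
python3 -c "
from h import *
w=snapshot('wrist');print(w['fx'],w['cx'],w['cy'])
o=get_obs();T=Ro.from_euler('xyz',o['orientation'],degrees=True)
for d in [.019,0,-.012]:
  print(d,[proj(w,o['tool_pos']+T.apply([x,y,d])) for x in (-.0095,.0095) for y in (-.025,.025)])
c=cv2.resize(w['frame'][195:275,270:380,::-1],None,fx=6,fy=6,interpolation=cv2.INTER_CUBIC)
cv2.imwrite('pics/m3.png',c)"
```

```text
301.8659397771096 323.29452500956023 203.37074262870286
0.019 [array([288. , 243.3]), array([358.5, 243.2]), array([287. , 218.1]), array([359.5, 218.1])]
0 [array([284.8, 255.8]), array([361.7, 255.7]), array([283.6, 228.6]), array([362.9, 228.6])]
-0.012 [array([282.4, 264.9]), array([364.1, 264.8]), array([281. , 236.4]), array([365.5, 236.3])]
```

View pics/m3.png

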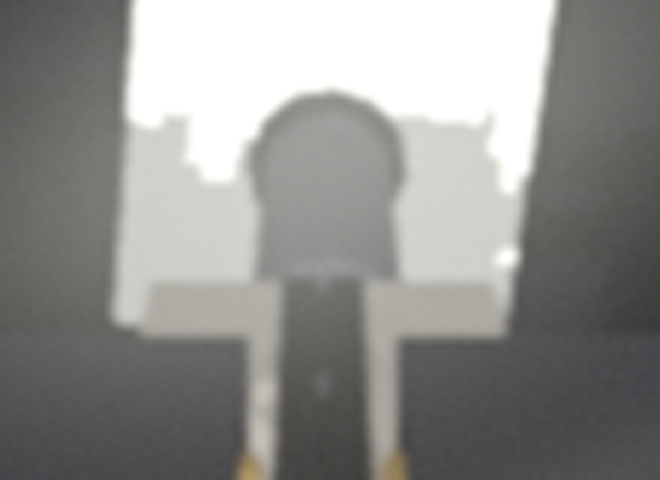

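```bash
python3 -c "
from h import *
w=snapshot('wrist');s=snapshot('scene')
for z in (.06,.07,.08,.09,.1,.11,.12): print(z,ray(s,344,293.5,z),ray(w,324,241,z), ray(w,294,242,z)-ray(w,354,242,z))"
```

```text
0.06 [ 0.5119 -0.3724  0.06  ] [ 0.4854 -0.3939  0.06  ] [0.0437 0.0065 0.    ]
0.07 [ 0.5063 -0.3824  0.07  ] [ 0.4861 -0.3984  0.07  ] [0.0416 0.0062 0.    ]
0.08 [ 0.5006 -0.3924  0.08  ] [ 0.4868 -0.4029  0.08  ] [0.0394 0.0058 0.    ]
0.09 [ 0.4949 -0.4024  0.09  ] [ 0.4875 -0.4075  0.09  ] [0.0372 0.0055 0.    ]
0.1 [ 0.4892 -0.4124  0.1   ] [ 0.4882 -0.412   0.1   ] [0.0351 0.0053 0.    ]
0.11 [ 0.4836 -0.4224  0.11  ] [ 0.4889 -0.4166  0.11  ] [0.0329 0.0049 0.    ]
0.12 [ 0.4779 -0.4324  0.12  ] [ 0.4896 -0.4211  0.12  ] [0.0307 0.0046 0.    ]
```

Triangulating both views puts the pad tips at z≈0.100, not 0.068. That means the real fingertips are about 32 mm higher than the reported TCP implies. I'll open and go down carefully, watching the force.

Call:
play_rows:
  plan:
    - [0,0,0,0,0,0]
    - [0,0,0,0,0,0]
    - [0,0,0,0,0,0]
    - [0,0,0,0,0,0]
    - [0,0,0,0,0,0]
    - [0,0,0.3,0,0,0]
    - [0,0,0.4,0,0,0]
    - [0,0,0.4,0,0,0]
    - [0,0,0.4,0,0,0]
    - [0,0,0,0,0,0]
  grip: 4

```text
clock: 8.72
tool_pos: [0.4869, -0.4046, 0.0704]
orientation: [179.9, 0.1, -81.5]
force: [-0.4, 0.6, -0.9]
opening: 0.0398
gripper_force: 0.0
```

Call:
play_rows:
  plan:
    - [0,0,0.3,0,0,0]
    - [0,0,0.3,0,0,0]
    - [0,0,0.3,0,0,0]
    - [0,0,0.3,0,0,0]
    - [0,0,0.3,0,0,0]
    - [0,0,0,0,0,0]
    - [0,0,0,0,0,0]

```text
clock: 9.3
tool_pos: [0.4875, -0.4049, 0.0565]
orientation: [180.0, 0.0, -81.5]
force: [0.7, -0.8, -0.7]
opening: 0.0401
gripper_force: 0.0
```

Call:
play_rows:
  plan:
    - [0,0,0,0,0,0]
    - [0,0,0,0,0,0]
    - [0,0,0,0,0,0]
    - [0,0,0,0,0,0]
    - [0,0,0,0,0,0]
    - [0,0,0,0,0,0]
    - [0,0,0,0,0,0]
    - [0,0,0,0,0,0]
  grip: 0

```text
clock: 9.97
tool_pos: [0.4876, -0.405, 0.0568]
orientation: [-180.0, -0.0, -81.5]
force: [-0.2, -1.4, 1.4]
opening: 0.0148
gripper_force: 30.0
```

Grasped, at 14.8 mm and 30 N. Next: lift it straight up and carry it over the tube.

Call:
play_rows:
  plan:
    - [0,0,-0.5,0,0,0]
    - [0,0,-1,0,0,0]
    - [0,0,-1.5,0,0,0]
    - [0,0,-2,0,0,0]
    - [0,0,-2,0,0,0]
    - [0,0,-2,0,0,0]
    - [0,0,-2,0,0,0]
    - [0,0,-2,0,0,0]
    - [0,0,-2,0,0,0]
    - [0,0,-1,0,0,0]
    - [0,0,0,0,0,0]

```text
clock: 10.88
tool_pos: [0.4887, -0.4058, 0.2204]
orientation: [-179.8, -0.2, -81.5]
force: [-0.8, -0.7, 0.5]
opening: 0.0153
gripper_force: 30.0
```

Call:
play_rows:
  plan:
    - [-1,-0.1,0,0,0,0]
    - [-2,-0.3,0,0,0,0]
    - [-3,-0.4,0,0,0,0]
    - [-3.5,-0.5,0,0,0,0]
    - [-3.5,-0.5,0,0,0,0]
    - [-3.5,-0.5,0,0,0,0]
    - [-3.5,-0.5,0,0,0,0]
    - [-3.5,-0.5,0,0,0,0]
    - [-3.5,-0.5,0,0,0,0]
    - [-3.5,-0.5,0,0,0,0]
    - [-3.5,-0.5,0,0,0,0]
    - [-3,-0.4,0,0,0,0]
    - [-3,-0.4,0,0,0,0]
    - [-2,-0.3,0,0,0,0]
    - [-1.8,-0.2,0,0,0,0]
    - [0,0,0,0,0,0]
    - [0,0,0,0,0,0]

```text
clock: 12.3
tool_pos: [0.482, 0.0381, 0.2156]
orientation: [179.9, -0.0, -81.4]
force: [-1.1, -0.5, 0.2]
opening: 0.0152
gripper_force: 30.0
```

```bash
python3 -c "
from h import *
P=['probe_collar','tube_mouth','probe','probe_head']
for c in ('scene','wrist','top'): look(P,'t_'+c,c)
a=[cv2.imread(f'pics/t_{c}.png') for c in ('scene','wrist')]
o=get_obs()['tool_pos'];print(o)
S=snapshot('scene');W=snapshot('wrist')
print(proj(S,[.4775,.042,.132]),proj(W,[.4775,.042,.132]))
cv2.imwrite('pics/c1.png',np.hstack([cv2.resize(a[0][150:230,220:300],(400,400),interpolation=2),cv2.resize(a[1][130:280,250:400],(400,400),interpolation=2)]))"
```

```text
[ 0.25825366 -0.81996207  0.50735553] [-116.95067826    0.44371192  -24.77555751]
probe_collar [(0.5, [0.4799, 0.0354, 0.2121])]
tube_mouth [(0.82, [0.4753, 0.0459, 0.1321])]
probe [(0.42, [0.4769, 0.035, 0.1659])]
probe_head [(0.51, [0.4857, 0.0338, 0.2366])]
[ 0.49496917 -0.04446527  0.3927143 ] [ 1.62446823e+02 -5.74485568e-02 -1.71585218e+02]
probe_collar [(0.89, [0.4824, 0.0309, 0.2112])]
tube_mouth [(0.61, [0.4806, 0.0441, 0.1343])]
probe [(0.82, [0.4801, 0.0347, 0.1624])]
probe_head [(0.72, [0.4784, 0.0365, 0.2391])]
[ 0.52741763 -0.09247591  1.57179516] [-177.01548066   -0.27183516  -89.63530638]
probe_collar []
tube_mouth [(0.83, [0.4785, 0.0406, 0.1327]), (0.73, [0.4922, -0.0512, 0.0707])]
probe [(0.6, [0.7327, 0.0864, -0.002])]
probe_head []
[0.48307089 0.03720664 0.2167643 ]
[258.2 179.6] [328.5 208.5]
```

View pics/c1.png

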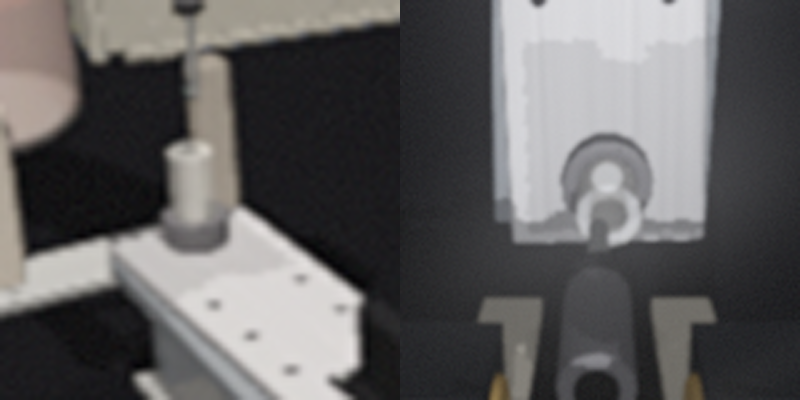

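The right half shows the rim at wrist pixel (328.4,208.8), which matches the predicted (.4775,.042,.132), and the stem tip at about (326,207). In the scene view the rim is at (257.8,180), again as predicted, with the stem tip at about (258.4,169). Now I'll solve for the stem tip.

```bash
python3 -c "
from h import *
S=snapshot('scene');W=snapshot('wrist');o=get_obs()['tool_pos'];print(o)
for dz in (-.0048,-.0528): print(proj(S,o+[0,0,dz]),proj(W,o+[0,0,dz]))
for z in (.155,.16,.164,.17): print(z,ray(S,258.4,169,z),ray(W,326,207.6,z))
for u,v in ((258,180),): print(ray(S,u,v,.132),ray(W,328.4,208.8,.132))
f=W['frame'].astype(int).mean(2)
for r in range(200,232,3): print(r,f[r,318:340].astype(int))
f=S['frame'].astype(int).mean(2)
for r in range(148,184,3): print(r,f[r,248:268].astype(int))
"
```

```text
[0.48304917 0.03726226 0.21676846]
[258.2 150.7] [323.3 239.3]
[259.7 168.5] [323.3 214.6]
0.155 [0.4846 0.0575 0.155 ] [0.4812 0.034  0.155 ]
0.16 [0.4814 0.0451 0.16  ] [0.4815 0.0324 0.16  ]
0.164 [0.4788 0.0351 0.164 ] [0.4818 0.0311 0.164 ]
0.17 [0.475  0.0202 0.17  ] [0.4821 0.0291 0.17  ]
[0.4763 0.0394 0.132 ] [0.4776 0.0424 0.132 ]
200 [121 125 135 145 157 171 186 198 205 208 209 206 201 191 177 164 161 158
 149 133 129 132]
203 [148 168 181 180 172 171 170 168 165 160 155 153 156 159 161 164 172 180
 185 183 173 156]
206 [182 189 188 178 157 137 130 130 130 130 131 131 128 127 127 128 144 168
 185 192 190 176]
209 [189 189 184 168 141 130 132 134 133 134 133 132 132 132 129 126 127 148
 175 186 190 186]
212 [191 194 186 165 134 117 117 116 120 128 131 132 132 129 127 125 136 163
 187 197 200 190]
215 [177 187 171 131 105 104 105 105 105 113 130 146 153 157 169 184 196 203
 203 200 191 173]
218 [148 146 132 114 103 104 103 105 108 132 170 193 200 200 199 200 198 191
 176 157 139 136]
221 [ 74  76  89 100 103 105 104 103 102 111 122 128 123 113 100  90  83  74
  71  71  68  6
[... 562 characters left out ...]
158]
160 [156 156 152 149 146 145 138 115  99 104 115 111 100 101  92  69  46  34
  30  28]
163 [ 27  25  26  26  26  24  21  21  56 111 124 124 140 153 152 151 141 102
  47  26]
166 [ 26  28  27  26  26  27  25  23  34  72 105 117 122 135 140 143 140 106
  55  26]
169 [ 27  27  27  27  28  26  30  25  33  55  78 115 135 141 142 141 138 110
  64  29]
172 [ 27  28  25  29  28  26  26  23  28  68 117 134 142 142 142 142 142 133
  90  38]
175 [ 29  28  26  27  28  28  25  27  20  58 110 132 141 145 142 142 144 139
  96  43]
178 [ 25  30  27  27  21  31  60  93 110 118 141 163 169 158 145 141 144 141
 109  58]
181 [ 27  25  25  23  43 102 154 170 177 183 187 189 182 173 154 141 144 141
 111  63]
```

Call:
play_rows:
  plan:
    - [-0.25,0.24,0.5,0,0,0]
    - [-0.25,0.24,0.5,0,0,0]
    - [0,0,0.5,0,0,0]
    - [0,0,0.5,0,0,0]
    - [0,0,0,0,0,0]
    - [0,0,0,0,0,0]

```text
clock: 13.75
tool_pos: [0.4774, 0.0414, 0.1963]
orientation: [180.0, -0.0, -81.5]
force: [0.4, 0.1, 0.2]
opening: 0.0151
gripper_force: 30.0
```

```bash
python3 -c "
from h import *
W=snapshot('wrist');o=get_obs()['tool_pos'];print(o)
for P in (o+[0,0,-.0528],[.4775,.0415,.132]): print(proj(W,P))
cv2.imwrite('pics/c2.png',cv2.resize(W['frame'][180:250,290:360,::-1],(560,560),interpolation=2))"
```

```text
[0.47761475 0.04143796 0.19664228]
[322.9 214.7]
[323.  210.1]
```

View pics/c2.png

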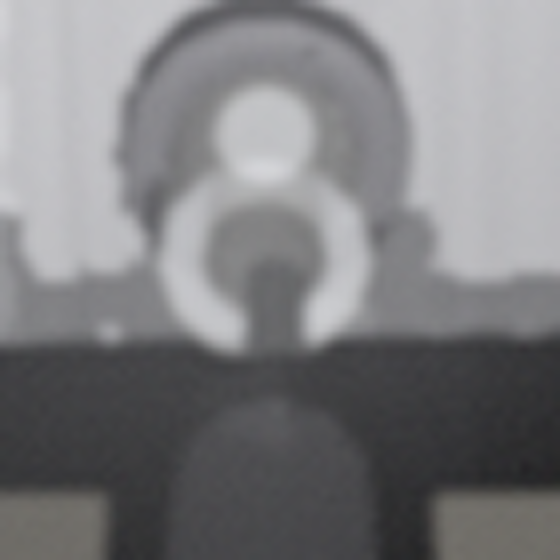

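The ring's centre is at (323.1,211.9) and the stem at column 324.1, so I need a trim of about 1 mm before going down.

Call:
play_rows:
  plan:
    - [-0.12,-0.07,0,0,0,0]
    - [0,0,0.5,0,0,0]
    - [0,0,0.6,0,0,0]
    - [0,0,0.6,0,0,0]
    - [0,0,0.6,0,0,0]
    - [0,0,0.6,0,0,0]
    - [0,0,0.6,0,0,0]
    - [0,0,0.5,0,0,0]
    - [0,0,0.4,0,0,0]
    - [0,0,0.3,0,0,0]
    - [0,0,0,0,0,0]
    - [0,0,0,0,0,0]

```text
clock: 14.8
tool_pos: [0.4782, 0.0428, 0.1498]
orientation: [180.0, -0.0, -81.5]
force: [0.5, -0.6, -0.7]
opening: 0.0153
gripper_force: 30.0
```

Call:
play_rows:
  plan:
    - [0,0,0.3,0,0,0]
    - [0,0,0.3,0,0,0]
    - [0,0,0.2,0,0,0]
    - [0,0,0.2,0,0,0]
    - [0,0,0.1,0,0,0]
    - [0,0,0.1,0,0,0]
    - [0,0,0.1,0,0,0]
    - [0,0,0,0,0,0]
    - [0,0,0,0,0,0]

```text
clock: 15.55
tool_pos: [0.4782, 0.0428, 0.1368]
orientation: [-180.0, 0.0, -81.5]
force: [0.4, -1.3, 1.1]
opening: 0.0152
gripper_force: 30.0
```

Call:
play_rows:
  plan:
    - [0,0,0.1,0,0,0]
    - [0,0,0.1,0,0,0]
    - [0,0,0,0,0,0]
    - [0,0,0,0,0,0]

```text
clock: 15.88
tool_pos: [0.4785, 0.0427, 0.1366]
orientation: [-179.9, -0.0, -81.4]
force: [-5.9, -0.4, 17.8]
opening: 0.015
gripper_force: 30.1
```

The collar is seated, with 17.8 N upward at exactly the expected height. Release and back off upward.

Call:
play_rows:
  plan:
    - [0,0,-0.1,0,0,0]
    - [0,0,0,0,0,0]
    - [0,0,0,0,0,0]
    - [0,0,0,0,0,0]
    - [0,0,0,0,0,0]
    - [0,0,-0.5,0,0,0]
    - [0,0,-1,0,0,0]
    - [0,0,-2,0,0,0]
    - [0,0,-2,0,0,0]
    - [0,0,-2,0,0,0]
    - [0,0,-2,0,0,0]
    - [0,0,0,0,0,0]
    - [0,0,0,0,0,0]
  grip: 4

```text
clock: 16.97
tool_pos: [0.4789, 0.0431, 0.2327]
orientation: [-179.8, 0.1, -81.5]
force: [0.4, -0.4, -1.5]
opening: 0.0397
gripper_force: 0.0
```

```bash
python3 -c "
from h import *
P=['probe_collar','tube_mouth','plate_handle','gate_beam','plate','stand_edge']
for c in ('scene','top','wrist'): look(P,'u_'+c,c)"
```

```text
[ 0.25825366 -0.81996207  0.50735553] [-116.95067826    0.44371192  -24.77555751]
probe_collar [(0.59, [0.4745, 0.0404, 0.1326])]
tube_mouth [(0.87, [0.478, 0.0408, 0.1332])]
plate_handle [(0.67, [0.5143, -0.1557, 0.1038])]
gate_beam []
plate [(0.86, [0.4977, -0.0557, 0.0705])]
stand_edge [(0.87, [0.4709, 0.0733, 0.0695])]
[ 0.52741763 -0.09247591  1.57179516] [-177.01548066   -0.27183516  -89.63530638]
probe_collar []
tube_mouth [(0.6, [0.4782, 0.0401, 0.1322])]
plate_handle [(0.95, [0.5089, -0.1525, 0.106])]
gate_beam []
plate [(0.84, [0.4919, -0.0533, 0.0692])]
stand_edge []
[ 0.49025075 -0.03826862  0.40694993] [ 1.62442699e+02 -3.33714692e-02 -1.71525875e+02]
probe_collar [(0.87, [0.4789, 0.0427, 0.1341]), (0.54, [0.7259, -0.0647, 0.0009])]
tube_mouth [(0.81, [0.4772, 0.0413, 0.1316])]
plate_handle [(0.58, [0.4778, 0.0426, 0.133])]
gate_beam []
plate [(0.92, [0.4948, -0.054, 0.0698]), (0.54, [0.4756, 0.0405, 0.1593])]
stand_edge []
```

The collar reads z≈0.133 on the rim, so the probe is home. Next I'll go above the fin.

Call:
play_rows:
  plan:
    - [1,0,0,0,0,0]
    - [2,0,0,0,0,0]
    - [3,0,0,0,0,0]
    - [3.5,0,0,0,0,0]
    - [3.5,0,0,0,0,0]
    - [2.5,0,0,0,0,0]
    - [1,0,0,0,0,0]
    - [0,0,0,0,0,0]
    - [0,0,0,0,0,0]

```text
clock: 18.77
tool_pos: [0.5023, -0.121, 0.2305]
orientation: [180.0, 0.0, -81.6]
force: [0.6, -0.1, -0.7]
opening: 0.0399
gripper_force: 0.0
```

```bash
python3 -c "
from h import *
look(['plate_handle','plate','gate_beam','tube_mouth'],'v1')
W=snapshot('wrist');f=W['frame'];o=get_obs();print(o['tool_pos'],o['orientation'])
c=proj(W,[.509,-.155,.122]).astype(int);print(c)
x0,y0=c[0]-50,max(c[1]-50,0)
g=(f[y0:c[1]+50,x0:c[0]+50].max(2)<70).astype(np.uint8)
n,l,st,ce=cv2.connectedComponentsWithStats(g)
for i in range(1,n):
  if st[i,4]>80:
    k=np.argwhere(l==i)[:,::-1].astype(np.float32);b=cv2.boxPoints(cv2.minAreaRect(k))+[x0,y0]
    print(st[i],b.round(1).tolist(),[ray(W,u,v,.122)[:2].tolist() for u,v in b])
print(cv2.resize(f[y0:c[1]+50,x0:c[0]+50].max(2),(25,25),interpolation=cv2.INTER_AREA))
"
```

```text
[ 0.51438452 -0.20207863  0.4067593 ] [ 1.62430537e+02 -5.16360313e-02 -1.71628736e+02]
plate_handle [(0.78, [0.5087, -0.158, 0.1084])]
plate [(0.73, [0.4952, -0.0582, 0.0663])]
gate_beam []
tube_mouth [(0.87, [0.4784, 0.0443, 0.1341])]
[ 0.50259139 -0.11957442  0.23095288] [-1.79975528e+02  2.07885382e-03 -8.14033744e+01]
[322 158]
[   0    0  100   75 2406] [[272.0, 108.0], [371.0, 108.0], [371.0, 182.0], [272.0, 182.0]] [[0.5608, -0.1941], [0.472, -0.2075], [0.4587, -0.1398], [0.5538, -0.1255]]
[[ 49  50  51  51  52  53  54  54  54  55  55  55  55  55  55  55  54  54
   53  54  53  52  51  51  49]
 [ 50  52  52  54  53  55  56  56  56  57  57  57  57  57  57  57  56  56
   55  55  55  54  53  52  51]
 [ 52  53  54  55  56  56  57  58  59  59  59  59  59  59  59  59  58  58
   57  57  56  55  55  53  53]
 [ 53  54  55  55  56  57  58  59  59  60  60  60  60  60  60  59  61  60
   60  61  61  56  54  54  54]
 [ 54  56  78 159 163 168 172 172  91  85  83  80  89  94  92 104 198 210
  212 213 214 128  55  55  55]
 [ 56  57 116 242 244 246 245 242 162 183  89  89  89  90 180 171 238 24
[... 1328 characters left out ...]
05 195 189 176 176 190 202 206 229 230
  230 229 227 189 183 121  85]
 [ 71  74  76 160 242 241 243 236 227 230 230 231 230 230 231 230 231 229
  230 229 226 188 182 115  88]
 [ 73  76  79 151 241 241 242 238 227 229 230 230 230 229 230 230 231 229
  230 228 225 189 182 115  89]
 [ 75  78  82 150 241 241 233 228 226 228 229 230 229 228 229 229 231 212
  217 228 224 189 180 110  91]
 [ 78  81  85 146 240 239 162 168 226 227 229 229 228 228 229 229 230 158
  176 227 223 188 178 104  93]
 [ 78  81  86 132 237 239 228 227 225 227 228 228 227 225 225 225 227 221
  222 225 222 187 177 102  94]
 [ 80  85  89 124 235 238 239 234 224 226 227 228 214 177 182 177 177 177
  171 195 221 186 173 100  93]]
```

The fin's top is centred at wrist pixel (321.6,159), which confirms the handle at (.509,-.155). I'll go down with the offset applied (tool z 0.069).

Call:
play_rows:
  plan:
    - [1.2,-0.04,1,0,0,0]
    - [1.2,-0.04,1.5,0,0,0]
    - [1.2,-0.04,1.5,0,0,0]
    - [0,0,2,0,0,0]
    - [0,0,2,0,0,0]
    - [0,0,2,0,0,0]
    - [0,0,2,0,0,0]
    - [0,0,1.5,0,0,0]
    - [0,0,1,0,0,0]
    - [0,0,0.6,0,0,0]
    - [0,0,0.3,0,0,0]
    - [0,0,0.2,0,0,0]
    - [0,0,0,0,0,0]
    - [0,0,0,0,0,0]

```text
clock: 20.23
tool_pos: [0.5096, -0.1558, 0.0754]
orientation: [-179.9, -0.0, -81.5]
force: [0.1, 0.4, -0.6]
opening: 0.0401
gripper_force: 0.0
```

Call:
play_rows:
  plan:
    - [0,0,0.2,0,0,0]
    - [0,0,0.2,0,0,0]
    - [0,0,0.05,0,0,0]
    - [0,0,0,0,0,0]

```text
clock: 20.57
tool_pos: [0.509, -0.1558, 0.0702]
orientation: [180.0, 0.0, -81.5]
force: [-0.4, 0.1, -0.2]
opening: 0.0399
gripper_force: 0.0
```

Call:
play_rows:
  plan:
    - [0,0,0,0,0,0]
    - [0,0,0,0,0,0]
    - [0,0,0,0,0,0]
    - [0,0,0,0,0,0]
    - [0,0,0,0,0,0]
    - [0,0,0,0,0,0]
    - [0,0,0,0,0,0]
    - [0,0,0,0,0,0]
  grip: 0

```text
clock: 21.23
tool_pos: [0.5091, -0.1559, 0.0703]
orientation: [-180.0, -0.0, -81.5]
force: [0.7, -1.1, 1.3]
opening: 0.0138
gripper_force: 30.0
```

Call:
play_rows:
  plan:
    - [-0.2,0,0,0,0,0]
    - [-0.5,0,0,0,0,0]
    - [-0.7,0,0,0,0,0]
    - [-0.8,0,0,0,0,0]
    - [-0.8,0,0,0,0,0]
    - [-0.8,0,0,0,0,0]
    - [-0.8,0,0,0,0,0]
    - [-0.8,0,0,0,0,0]
    - [-0.6,0,0,0,0,0]
    - [-0.3,0,0,0,0,0]
    - [0,0,0,0,0,0]
    - [0,0,0,0,0,0]

```text
clock: 22.23
tool_pos: [0.4998, -0.0928, 0.0703]
orientation: [-180.0, 0.0, -81.5]
force: [-1.3, 3.3, 3.4]
opening: 0.0138
gripper_force: 30.0
```

```bash
python3 -c "
from h import *
for c in ('top','scene','wrist'): look(['plate','tube_mouth','probe_collar','gate_beam','stand_edge'],'x_'+c,c)
T=snapshot('top');f=T['frame'].min(2)
g=(f[205:290,195:245]>140).astype(np.uint8)
n,l,st,ce=cv2.connectedComponentsWithStats(g)
for i in range(1,n): print(st[i],ce[i]+[195,205])
print(proj(T,[.46,.1895,.122]),proj(T,[.53,.20,.122]),proj(T,[.39,.179,.122]))
print(f[212:282:2,206:240:2])
"
```

```text
[ 0.52741763 -0.09247591  1.57179516] [-177.01548066   -0.27183516  -89.63530638]
plate []
tube_mouth []
probe_collar []
gate_beam []
stand_edge []
[ 0.25825366 -0.81996207  0.50735553] [-116.95067826    0.44371192  -24.77555751]
plate [(0.9, [0.4906, 0.0112, 0.0709]), (0.6, [0.4744, 0.1011, 0.1581])]
tube_mouth [(0.39, [0.7307, -0.0647, -0.0042])]
probe_collar [(0.6, [0.4671, 0.1046, 0.1342])]
gate_beam [(0.52, [0.7337, 0.081, -0.0028])]
stand_edge [(0.89, [0.4708, 0.0698, 0.0701])]
[ 0.51198123 -0.17463584  0.24657647] [ 1.62441475e+02 -6.21693110e-03 -1.71531753e+02]
plate []
tube_mouth []
probe_collar []
gate_beam []
stand_edge []
[31 13  3  1  3] [227. 218.]
[15 15  8  7 44] [213.22727273 222.77272727]
[26 14  4  1  4] [222.5 219. ]
[33 17  1  1  1] [228. 222.]
[20 23  1  1  1] [215. 228.]
[215.6 248.6] [212.3 223.6] [218.9 273.8]
[[ 30  32  29  29  33  33  31  33  28  36  25  31  34  30  31  27  25]
 [ 32  33  32  35  30  28  35  29  30  29  31  31  30  35  34  34  35]
 [ 30  30  33  37  31  31  25  33  25  35  15  30  32  28  30  38  34]
 [ 26  29  28  23  28  28  47  48  81  
[... 1533 characters left out ...]
 64  63  65  61  66  65  64  63  67  65  66  66  66  69  66]
 [ 59  62  63  66  66  65  63  62  65  66  65  68  67  66  67  62  65]
 [ 55  59  65  63  60  65  65  65  67  64  66  67  67  65  66  66  62]
 [ 60  62  63  62  63  64  66  64  63  62  67  65  68  64  66  66  67]
 [ 56  61  62  62  59  64  63  65  63  65  62  65  63  63  64  65  68]
 [ 54  61  60  65  62  64  67  61  66  61  65  63  69  66  63  68  71]
 [ 55  56  61  61  66  65  66  63  62  65  63  63  66  66  65  66  67]
 [ 52  54  63  62  63  69  62  61  64  66  66  66  66  65  63  64  64]
 [ 47  57  63  62  66  61  62  67  63  61  64  64  67  61  65  61  70]
 [ 48  56  62  64  60  61  61  65  65  67  61  61  66  64  61  63  65]]
```

The arm now hides the gate from the top camera, so I'll refine the gate position from the early saved pictures by finding the post tops at z 0.122.

```bash
python3 -c "
from h import *
T=snapshot('top');T0=T;W=snapshot('wrist')
W1=dict(W);W1['position']=[0.5070727,-0.00731271,0.48392395];W1['attitude']=[162.417416,-.00709,-171.496133]
np.set_printoptions(linewidth=220)
f=cv2.imread('pics/top0.png').min(2)
print(proj(T,[.46,.1895,.122]),proj(T,[.478,.042,.132]));print('A208..238/214..232');print(f[214:234,206:238]);print('B 264..282');print(f[262:282,208:240])
g=cv2.imread('pics/w1.png').min(2)
print(proj(W1,[.53,.2,.122]),proj(W1,[.39,.179,.122]),proj(W1,[.478,.042,.132]))
print('L 274..304 /212..274 step2');print(g[212:276:2,274:306:2]);print('R');print(g[212:276:2,362:394:2])
"
```

```text
[215.6 248.6] [268.  242.6]
A208..238/214..232
[[ 34  32  31  26  32  37  33  36  33  32  33  34  34  36  34  36  35  27  37  33  38  34  34  31  34  36  36  34  35  39  33  34]
 [ 30  29  28  29  30  26  32  31  30  33  32  34  37  27  33  33  41  32  38  31  34  33  39  38  39  34  39  38  35  37  41  34]
 [ 26  32  28  35  30  27  32  35  35  33  30  36  31  32  31  36  36  41  41  34  34  34  34  36  38  37  37  36  37  39  35  31]
 [ 27  31  26  35  24  37  36  34  39  36  38  33  35  32  37  35  36  39  40  50  58  70  71  44  29  35  38  39  40  34  40  38]
 [ 35  34  23  30  27  28  22  31  28  35  35  39  53  48  52  72  83  90 102 131 155 202 214  91  38  32  34  35  35  39  37  42]
 [ 34  33  28  25  39  45  48  65  80  82  84  91 130 141 132 202 208 212 209 210 211 212 210  92  35  36  32  37  31  38  37  40]
 [ 32  34  33  27  95 136 148 195 208 219 219 114 100 108 106 106 111 127 198 205 211 211 206  93  40  38  42  35  35  36  40  39]
 [ 34  35  24  60 214 222 224 223 223 225 222 122 105 106 107 108 107 108 152 206 205 210 211  95  41  35  34  35  37  38  40  30]
 [ 38
[... 7860 characters left out ...]
  98 104 107 107 107 108 107]
 [ 36  35  38  31  34  34  35  32  46  92 103 105 107 107 107 109]
 [ 37  39  32  32  30  32  35  38  39  80 105 108 108 109 107 106]
 [ 35  34  33  35  29  34  35  35  33  63 102 107 109 110 107 107]
 [ 35  37  37  33  37  34  34  36  37  44  90 109 110 107 105 106]
 [ 33  39  36  33  34  34  36  37  41  43  76 108 108 105 105 105]
 [ 36  36  36  32  33  36  35  36  43  39  60  99 107 104 105 104]
 [ 33  39  35  32  36  34  40  42  45  43  48  87 105 104 106 105]
 [ 39  37  41  40  39  42  40  45  47  45  44  66  99 105 104 104]
 [ 40  38  41  41  44  42  42  43  45  48  45  56  90 105 105 107]
 [ 41  42  42  42  43  42  47  47  44  46  47  45  74 102 106 107]]
```

```bash
python3 -c "
from h import *
T=snapshot('top');W1=dict(snapshot('wrist'));W1['position']=[0.5070727,-0.00731271,0.48392395];W1['attitude']=[162.417416,-.00709,-171.496133]
a=ray(T,213.4,223.2,.122);b=ray(T,218.7,273,.122);print(a,b,(a+b)/2,ray(W1,285.6,263,.122))
f=cv2.imread('pics/top0.png').min(2);np.set_printoptions(linewidth=220)
print(f[232:254,257:280])
g=cv2.imread('pics/w1.png').min(2);print(g[140:172:1,328:356])
"
```

```text
[0.5313 0.1969 0.122 ] [0.3922 0.1796 0.122 ] [0.46175 0.18825 0.122  ] [0.5278 0.1969 0.122 ]
[[ 60 226 233 234 234 232 233 234 236 234 235 235 235 235 234 234 234 234 234 234 234 233 233]
 [ 41 227 234 234 234 234 234 234 235 234 233 234 233 233 233 233 232 231 233 233 232 232 234]
 [ 43 221 233 234 232 232 232 233 233 232 233 233 232 233 232 233 232 233 233 233 233 234 234]
 [ 33 213 229 232 233 231 232 232 231 232 231 230 230 231 231 233 233 233 233 234 234 234 234]
 [ 40 139 225 231 230 230 231 230 229 229 176 134 130 189 195 228 234 235 236 235 235 235 234]
 [ 40  85 223 231 231 232 231 173 134 130 139 151 150 152 142 132 188 230 234 234 234 234 234]
 [ 40  63 225 234 232 232 178 133 103 102 106 144 144 145 146 157 118 186 229 233 232 233 232]
 [ 40  45 227 235 179 161 158 109 108 147 162 162 143 119 119 144 157 120 220 231 232 231 232]
 [ 41  37 223 234 178 158 128 107 184 189 195 171 195 183 129 121 147 139 151 226 234 234 234]
 [ 37  42 219 232 176 157 108 154 187 162 152 191 212 225 160 106 138 159 141 225 233 232 232]
 [ 39  37 157 225 172 158 109 191 173 142 161 190 199 2
[... 4066 characters left out ...]
 201 198]
 [201 190 167 143 135 133 127 122 127 139 154 165 177 190 193 197 199 201 202 199 195 196 197 198 199 200 200 198]
 [203 199 182 154 139 139 137 134 131 133 142 158 173 187 192 194 198 200 201 198 196 196 197 199 198 199 199 198]
 [203 202 192 175 165 164 162 156 148 146 157 176 186 193 195 195 199 201 202 199 196 195 197 199 198 199 199 198]
 [204 202 199 195 194 194 190 184 175 171 179 191 197 198 197 198 200 202 201 199 195 195 198 198 198 199 199 198]
 [202 204 202 202 203 203 200 197 194 193 194 199 199 199 197 199 200 202 201 199 196 195 197 199 199 200 200 198]
 [201 202 200 200 200 201 199 197 196 197 198 196 196 195 194 196 196 198 198 195 191 192 194 193 193 194 194 193]]
```

The posts measure 140 mm apart centre to centre, as they should, which puts the gate at (.4617,.1883) and the tube start at (.478,.043). The total slide is 146 mm, of which 64 mm is done, so 8.2 cm remains.

Call:
play_rows:
  plan:
    - [-0.2,0,0,0,0,0]
    - [-0.4,0,0,0,0,0]
    - [-0.6,0,0,0,0,0]
    - [-0.6,0,0,0,0,0]
    - [-0.6,0,0,0,0,0]
    - [-0.6,0,0,0,0,0]
    - [-0.6,0,0,0,0,0]
    - [-0.6,0,0,0,0,0]
    - [-0.6,0,0,0,0,0]
    - [-0.6,0,0,0,0,0]
    - [-0.6,0,0,0,0,0]
    - [-0.6,0,0,0,0,0]
    - [-0.6,0,0,0,0,0]
    - [-0.5,0,0,0,0,0]
    - [-0.3,0,0,0,0,0]
    - [-0.2,0,0,0,0,0]
    - [0,0,0,0,0,0]
    - [0,0,0,0,0,0]
    - [0,0,0,0,0,0]

```text
clock: 24.97
tool_pos: [0.4875, -0.0118, 0.0703]
orientation: [-180.0, 0.0, -81.5]
force: [-2.0, 0.5, 7.3]
opening: 0.0141
gripper_force: 30.0
```

```bash
python3 -c "
from h import *
for c in ('top','scene'): look(['plate','tube_mouth','probe_collar','gate_beam','plate_handle'],'y_'+c,c)
o=get_obs();print(o['tool_pos'],o['orientation'],o['force'],o['moment'])
S=snapshot('scene');np.set_printoptions(linewidth=220);f=S['frame'].min(2)
for P in ([.4564,.1876,.132],[.4617,.1883,.132],[.4564,.1876,.18]): print(proj(S,P))
c=proj(S,[.4564,.1876,.15]).astype(int);print(c);print(f[c[1]-22:c[1]+22,c[0]-12:c[0]+14])"
```

```text
[ 0.52741763 -0.09247591  1.57179516] [-177.01548066   -0.27183516  -89.63530638]
plate [(0.67, [0.4724, 0.0914, 0.0714])]
tube_mouth [(0.7, [0.4585, 0.1842, 0.1315])]
probe_collar []
gate_beam [(0.4, [0.458, 0.1857, 0.1323])]
plate_handle []
[ 0.25825366 -0.81996207  0.50735553] [-116.95067826    0.44371192  -24.77555751]
plate [(0.61, [0.4758, 0.0881, 0.0726])]
tube_mouth []
probe_collar [(0.46, [0.455, 0.1837, 0.1332])]
gate_beam []
plate_handle [(0.62, [0.4892, -0.0138, 0.1024])]
[ 0.48750834 -0.01178089  0.07030918] [-1.79989806e+02  4.57850003e-02 -8.14901566e+01] [-1.11125211  0.30846403  6.03569092] [0.10251215 0.3192046  0.03105336]
[237.2 163.1]
[238.9 162.8]
[235.4 147.5]
[236 157]
[[137 135 133 ... 143 122  98]
 [137 135 134 ... 142 105  52]
 [137 136 135 ... 144 103  42]
 ...
 [160 157 146 ...  72  46  37]
 [151 142 126 ... 118  81  44]
 [113 102  93 ... 146 122  83]]
```

The tube reads y≈0.187 against the gate's 0.188, with lateral error around 4 mm. It is at rest, level and held at 30 N, so I'm handing it in.

```bash
python3 -c "
from plant import *
print(close_job())"
```

```text
the job is handed in; nothing more can be done
None
```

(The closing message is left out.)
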